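# Press a strap rivet into a clog sole with bench locking pliers

### The arm

A 6-joint arm with a two-finger parallel gripper is mounted at the origin on the work surface. World frame = base frame: x ahead of the robot, y to its left, z up, the work surface at z = 0. Lengths are in m, angles in rad, forces in N, time in s.
With the tool pointing down it reaches from about 0.325 to 0.925 m from the base axis. Payload 3.1 kg.
Tool frame: the origin (TCP) lies on the centre line of the jaws, within the pads' length; the fingertips stand 8 mm ahead of it and the grasp point (between the pads) lies 11 mm behind it; z points along the fingers, y is the direction in which the jaws open and shut (so a half turn about z gives the same grasp; the last joint's range is limited). The gripper opens to 85 mm and grips with 20 to 120 N. Pads are 22 mm wide; open, the fingers measure 114 mm over their backs; the gripper's body (76 mm by 85 mm) begins 54 mm behind the grasp point. The pads swing forward as they close: fully open they stand 13 mm farther back than shut.
Start: joints at [-1.244, 0.217, 1.613, -0, 1.311, -0.112], TCP at [0.266, -0.566, 0.239] pointing down, gripper open.
Joint ranges: [-2.75, 2.75], [-0.78, 2.1], [0.31, 2.55], [-1.13, 4.27], [0.13, 2.63], [-2.58, 2.58]. Speed limits (rad/s): [2.79, 2.79, 3.14, 3.14, 3.14, 3.14].

### API

Orientations are given as a unit quaternion [x, y, z, w].
In Python, from cell import bot gives the robot as it stands. The module is installed in compiled form; this text tells all that it offers.
- The arm moves only by the shell command python3 -m pendant 'ROWS' [FORCE]. ROWS is JSON, a list of rows, each a list of 7 numbers: the turn, a rotation vector about the tool's x, y, z as a fraction of full scale, then the shift along the tool's x, y, z as a fraction of full scale, then the opening, from -1 (shut) to 1 (fully open), so that 0 is half open. In form: [[ax, ay, az, x, y, z, hand], ...]. A call has 1 to 5 rows; each row is the pose to reach, as a shift and turn from the pose measured when the call began, along the tool's axes at that moment; what a row does not reach only later rows make up. Full scale, the value 1, is 500 mm for a shift and 0.5 rad for a turn. A row lasts 1/10 s, in which the tool goes at most 50 mm and 8.59 degrees, less where a joint would pass 70% of its speed; a pose out of reach is approached as far as the arm can. A call with a number of a shift or a turn outside -1 to 1 is refused whole. A call with a gripper value outside its range is refused whole. The fingers move at their own pace and stop on an object; FORCE is the grip in N (left out, the last holds). Time passes only in rows, so rows that repeat a pose let the fingers close. It gives the time, the measured TCP pose, the force and the opening at its end, in the units of the state.
- bot.sense(): the state, without advancing time (a new reading comes with each control period).
- bot.snapshot(name): name is "scene" or "top"; returns a dict with "image" (400x640x3 uint8, red, green, blue), "intrinsics" (3x3 intrinsics, pixels), "world_from_camera" (4x4, takes a point from camera to world coordinates). Camera axes: x right, y down, z forward; pixel columns grow to the right and rows downward; lengths in m; the calibration is good to about 2 mm. A picture is of the moment at which its call begins. There is no depth.
- bot.hand_in(): hands the job in, once; it reports no verdict.
Trained networks look in the newest picture that a camera, given by its name, has taken for a name from the list of things; names that differ only in an ending like _2 or _b are one class to them, and where a whole thing is asked for, a point or a joint stands for the part that bears it (a point fixed in the world has none). Each returns a list of dicts, best first, with "p" (0 to 1); they miss things now and then, are a little off and sometimes report something else, mostly with a low value. They report only what shows in the picture. A call takes as long as a camera call. They do not tell look-alikes from the thing itself.
- bot.outline_of(camera, thing): "pixels" (400x640 bool, what is visible of it) and "xy" ([column, row] as shares, 0 to 1, of the picture: columns of its width, rows of its height, amid what is visible of it).
- bot.tip_of(camera, thing): "xy" ([column, row] as shares, 0 to 1, of the picture: columns of its width, rows of its height: a listed point, or the origin of a listed thing).
The state is a dict: "t": time; "q": joint angles; "qd": joint speeds; "joint_efforts": joint torques, N m; "position": TCP position; "orientation": TCP orientation; "contact_force": force on the tool from outside, world axes, zero at the start; "ft_torque": the same for the moment, N m; "finger_gap": finger opening in m.
Only numpy, scipy, OpenCV 4.12 (cv2) and the standard library are available. Lean on these libraries where they do the work, as an engineer would, in place of code of your own. Each camera call takes 0.05 s, during which the arm holds its last target. There are 200 camera calls.

### The job

Gently slide the clog sole along the bench board fully home into the open jaws of the locking pliers, its toe end against the throat stop and its long side against the fixed jaw. Squeeze the pliers by swinging the moving handle in until they go over centre, which presses the strap rivet home, and let go to see that they stay locked; then flick the release lever so that the pliers spring open, and leave the sole lying home in the jaws. Never press on sole, handle or lever with more than 40 N, and leave the other things on the bench where they are.

Things in the scene. Friction and masses are not known exactly. Their poses are not given: they have to be found in the camera images.
- board: Plywood bench board, fixed, 18 mm thick, x -120 to 95, y -215 to 160 from its origin, which lies on its underside; locking pliers lie flat on it. Every (x, y) and z below is in this frame, in mm. The sole's channel runs along y, open at -y; fixed jaw on its +x side, moving jaw on its -x side, handles beyond the throat stop at +y.
- fixed_jaw (a point): Middle of the top edge of the fixed jaw's face, (30, -79.5) z 36: steel bar along y, its face looks to -x, from y = -175 to 16, 14 mm thick.
- throat_stop (a point): Middle of the top edge of the throat stop's face, (0, 0) z 36: steel bar across the channel's end, x -30 to 30, face looks to -y, 16 mm thick.
- moving_jaw (a point): Pin of the moving jaw, (-52, 12) z 31. A steel arm reaches 68 mm from it towards -y (leaning to -x when open), z 23 to 39, with a 16 mm round pad that faces +x: open at about (-47, -53), shut at y = -48. Driven by the handle. A steel cover plate, x -65 to -15, y 2 to 34, top z 49, lies over the pins.
- handle_pivot (a point): Drawn place of the moving handle's upright pivot, (-46, 24) z 34. The handle half (fixed handle: bar at x -7 to 7, y 16 to 153, z 26 to 42; moving handle; release lever) is mounted by hand: it stands off by up to 3 mm in x and y and turned up to 0.05 rad about this pivot, newly each time and not measured; its places given here are the drawn ones.
- paddle_place (a point): Drawn place of the centre of the release lever's thumb paddle, (45, 146) z 56: upright steel plate 26 mm wide in x, 8 mm thick in y, z 43 to 69, at the end of a thin arm (z 45 to 51) that runs along x over the fixed handle from its pivot at (-27, 146). Up to about 8 mm off, as the handle half is.
- sole: Loose child's clog sole, wood with pale top, a long oval with straight sides and half-round ends: 130 mm along its y, 60 along x, 26 thick, 0.13 kg, slides easily; origin: centre of the underside. It starts flat in the channel, 25 to 60 mm short of the throat stop, 5 to 10 mm off the fixed jaw, a little turned. Home: +y end on the throat stop, +x side on the fixed jaw: origin at (0, -65) z 18.
- rivet (a joint): How far (m) the brass strap rivet is pressed into the sole's -x side; head 12 mm across, 17 mm from the sole's centre towards +y, 13 mm above its underside. Starts 0 to 0.001 (head 8 mm proud); 0.006 is home (2 mm proud). About 8 N of friction; stays where pressed.
- handle (a joint): Moving handle (rad): bar 14 mm thick, z 26 to 42, 140 mm long from its pivot. 0 = sprung open, end at about (-108, 149); grows as it swings to +x. At 100 mm from the pivot it resists with about 6 N (rivet), up to 14 N near 0.28, nothing at dead centre 0.40; then it snaps to a hard stop at 0.46 (bar along +y) and stays locked. Let go before 0.40 it springs open; past 0.46 force only mounts.
- release (a joint): Release lever (rad): 0 = at rest, springs back by itself; grows to 0.65 (hard stop) as the paddle is pushed towards -y on a 72 mm arm, with about 2 to 5 N. With the pliers locked, at about 0.3 rad it has lifted the moving handle back over dead centre, and handle and jaw spring open.
- spare: A bystander: finished sole, 150 x 66 x 24 mm, tan top, without a rivet.
- jar: A bystander: closed amber glass glue jar, 76 mm across, 104 mm high.
- brush: A bystander: glue brush, lying.
- mallet: A bystander: hammer, lying.
- tin: A bystander: small steel dish, 60 mm across, 28 mm high.
- cork_block: A bystander: cork block, 50 x 80 x 30 mm.
- buckle: A bystander: brass ring, 32 mm across, 6 mm high, lying on the board beyond the fixed jaw.
Mind the look-alikes: they are no part of the job. What is shaped like the sole but pink or turquoise is not meant.

How it is judged:
By the outcome, as a careful person would: the job done as asked, in the order asked, and still so for the second after the job is handed in, with the robot touching nothing.
It also fails if it takes over 64 s, if anything falls off the work surface, if the arm or the gripper's body presses on something with over 40 N, if the wrist force passes 120 N, or if a joint passes its speed limit or range.

## Working session

There is one attempt and no reset: what is moved stays moved. The work goes in short steps, Python scripts to look and compute and a shell command to move; the robot and the scene stay as the last step left them, time stands still between calls to the robot, and variables do not carry over. Pictures are saved under pics/ and viewed, about 8 in all and at most 12, crops included, and the job is handed in when it is done.

```bash
mkdir -p pics; ls; python3 - <<'E'
from cell import bot
import cv2,numpy as np
s=bot.sense();print({k:np.round(v,3).tolist() for k,v in s.items()})
for n in("top","scene"):
    c=bot.snapshot(n);cv2.imwrite(f"pics/{n}0.png",c["image"][:,:,::-1]);print(n,c["intrinsics"].round(1).tolist(),c["world_from_camera"].round(4).tolist())
    for th in("board","sole","fixed_jaw","throat_stop","moving_jaw","handle_pivot","paddle_place","rivet","handle","release"):
        r=bot.tip_of(n,th);print(th,[( (np.array(d["xy"])*[640,400]).round(1).tolist(),round(d["p"],2)) for d in r[:3]])
E
```

```text
pics
{'t': 0.0, 'q': [-1.244, 0.218, 1.615, -0.0, 1.311, -0.112], 'qd': [0.0, -0.0, 0.001, -0.001, 0.0, -0.0], 'joint_efforts': [0.0, -39.684, -30.385, -0.0, 0.01, -0.0], 'position': [0.265, -0.565, 0.238], 'orientation': [0.976, 0.218, -0.0, -0.001], 'contact_force': [0.409, -0.195, -0.312], 'ft_torque': [0.01, 0.003, -0.022], 'finger_gap': 0.085}
top [[412.0, 0.0, 324.6], [0.0, 412.0, 204.2], [0.0, 0.0, 1.0]] [[-0.0113, -0.9812, 0.1925, 0.4195], [-0.999, 0.0192, 0.0393, -0.027], [-0.0423, -0.1918, -0.9805, 1.0294], [0.0, 0.0, 0.0, 1.0]]
board [([293.7, 223.6], 0.61)]
sole [([336.0, 224.2], 0.89), ([424.7, 227.6], 0.88), ([332.7, 124.6], 0.86)]
fixed_jaw [([325.6, 207.7], 0.89)]
throat_stop [([295.1, 219.7], 0.62)]
moving_jaw [([291.8, 247.2], 0.73), ([187.4, 217.3], 0.73), ([372.9, 298.2], 0.45)]
handle_pivot [([284.0, 243.4], 0.75), ([272.9, 167.1], 0.69)]
paddle_place [([235.8, 204.0], 0.67)]Traceback (most recent call last):
  File "<stdin>", line 7, in <module>
ValueError: it knows: board, brush, buckle, cork_block, fixed_jaw, handle_pivot, jar, mallet, moving_jaw, paddle_place, sole, spare, throat_stop, tin
```

```bash
cat > h.py <<'E'
from cell import bot
import cv2,numpy as np
from scipy.optimize import least_squares
def proj(c,P):
    T=np.linalg.inv(c["world_from_camera"]);p=(T[:3,:3]@np.atleast_2d(P).T).T+T[:3,3]
    return (p/p[:,2:])@c["intrinsics"].T[:,:2]
def back(c,uv,z):
    T=c["world_from_camera"];d=T[:3,:3]@np.linalg.inv(c["intrinsics"])@[uv[0],uv[1],1]
    return T[:3,3]+d*(z-T[2,3])/d[2]
E
python3 - <<'E'
from h import *
for n in("scene",):
    c=bot.snapshot(n);cv2.imwrite(f"pics/{n}0.png",c["image"][:,:,::-1]);print(n,c["intrinsics"].round(1).tolist(),c["world_from_camera"].round(4).tolist())
    for th in("board","sole","fixed_jaw","throat_stop","moving_jaw","handle_pivot","paddle_place"):
        r=bot.tip_of(n,th);print(th,[( (np.array(d["xy"])*[640,400]).round(1).tolist(),round(d["p"],2)) for d in r[:3]])
t=cv2.imread("pics/top0.png");cv2.imwrite("pics/top0z.png",cv2.resize(t[90:390,140:540],(800,600),interpolation=cv2.INTER_CUBIC))
E
```

```text
scene [[520.8, 0.0, 319.0], [0.0, 520.8, 187.4], [0.0, 0.0, 1.0]] [[0.4764, 0.7642, -0.4348, 1.1208], [0.8792, -0.4103, 0.2422, -0.3171], [0.0067, -0.4976, -0.8674, 1.1333], [0.0, 0.0, 0.0, 1.0]]
board [([352.8, 178.3], 0.61), ([447.5, 143.5], 0.6), ([400.8, 213.4], 0.46)]
sole [([373.7, 288.2], 0.95), ([320.9, 191.9], 0.75), ([232.2, 228.3], 0.69)]
fixed_jaw [([330.9, 192.8], 0.9), ([354.4, 172.2], 0.44)]
throat_stop [([354.0, 172.9], 0.98)]
moving_jaw [([348.2, 158.4], 0.71)]
handle_pivot [([351.5, 152.9], 0.69)]
paddle_place [([411.3, 154.8], 0.77)]
```

View pics/top0z.png

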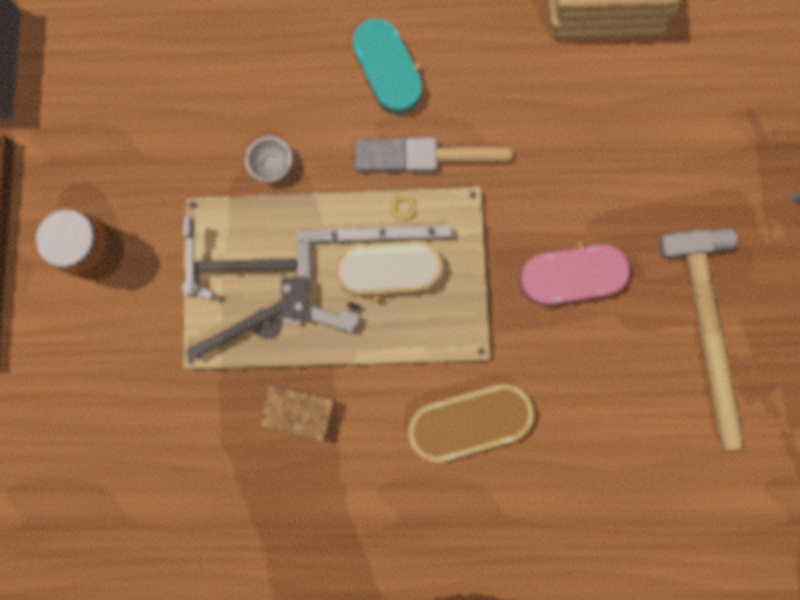

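View pics/scene0.png

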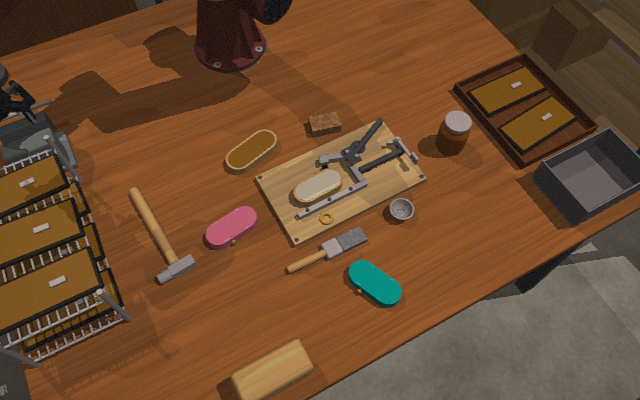

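```bash
cat >> h.py <<'E'
def tw(b,P):
    P=np.atleast_2d(np.array(P,float))/1000;c,s=np.cos(b[2]),np.sin(b[2])
    return np.c_[b[0]+c*P[:,0]-s*P[:,1],b[1]+s*P[:,0]+c*P[:,1],P[:,2]]
def tb(b,W):
    W=np.atleast_2d(W);c,s=np.cos(b[2]),np.sin(b[2]);d=W[:,:2]-b[:2]
    return np.c_[c*d[:,0]+s*d[:,1],-s*d[:,0]+c*d[:,1],W[:,2]]*1000
E
python3 - <<'E'
from h import *
C=[(95,160,18),(95,-215,18),(-120,-215,18),(-120,160,18)]
obs=[]
for n in("top","scene"):
    c=bot.snapshot(n)
    m=max(bot.outline_of(n,"board"),key=lambda d:d["pixels"].sum())["pixels"].astype(np.uint8)
    cnt=np.vstack(cv2.findContours(m,0,2)[0]);h=cv2.convexHull(cnt)
    q=cv2.approxPolyN(h,4)[0].astype(float) if hasattr(cv2,'approxPolyN') else None
    print(n,m.sum(),q.tolist())
    pr=None
    guess=np.array([[233.5,189],[380,184],[385,269],[231.5,273.5]]) if n=="top" else np.array([[425,178],[295,241],[258,178],[388,122.]])
    uv=np.array([q[np.argmin(np.linalg.norm(q-g,axis=1))] for g in guess])
    obs.append((n,c,uv,guess))
pts={"fixed_jaw":(30,-79.5,36),"throat_stop":(0,0,36)}
f0=np.array([.4,0,0.])
def res(b,o):return (proj(o[1],tw(b,C))-o[2]).ravel()
for sel in([0],[1],[0,1]):
    r=least_squares(lambda b:np.concatenate([res(b,obs[i]) for i in sel]),f0,loss="soft_l1");print(sel,r.x.round(4),r.fun.round(1))
b=r.x
np.save("b.npy",b)
for n,c,_,_ in obs:
    print(n,proj(c,tw(b,[(30,-79.5,36),(0,0,36),(-52,12,31),(45,146,56)])).round(1).tolist())
    hsv=cv2.cvtColor(c["image"],cv2.COLOR_RGB2HSV)
    rs=bot.outline_of(n,"sole")
    for d in rs[:4]:
        m=d["pixels"];print(m.sum(),np.round(np.array(d["xy"])*[640,400]),cv2.mean(hsv,m.astype(np.uint8))[:3],d["p"])
        ms=(m&(hsv[:,:,1]<75)&(hsv[:,:,2]>140)).astype(np.uint8)
        if ms.sum()>300:
            cn=max(cv2.findContours(ms,0,1)[0],key=cv2.contourArea)[:,0]
            w=tb(b,[back(c,p,.044) for p in cn])[:,:2].astype(np.float32)
            print("sole rect",cv2.minAreaRect(w))
E
```

```text
top 11047 [[384.0, 271.0], [232.0, 275.0], [232.0, 188.0], [382.0, 184.0]]
scene 9252 [[427.0, 180.0], [294.0, 248.0], [253.0, 176.0], [380.0, 118.0]]
[0] [0.5692 0.0857 0.0095] [ 1.   0.7 -1.1  0.2  1.1 -0.2 -0.9 -0.7]
[1] [0.5759 0.0808 0.0135] [-0.3 -0.6 -0.3 -1.1  0.4  1.3  0.2  1. ]
[0, 1] [0.5713 0.0836 0.011 ] [ 1.8 -0.  -0.4 -0.7  2.  -1.2  0.  -1.5 -0.4 -2.2 -0.3 -3.4  0.7 -0.8
  0.4 -0.6]
top [[328.1, 209.0], [295.9, 222.0], [291.4, 243.6], [235.1, 204.2]]
1103 [336. 123.] (81.65276518585675, 133.53762466001814, 157.65276518585677) 0.94
973 [345. 165.] (15.746145940390544, 51.822199383350465, 158.4141829393628) 0.68
sole rect ((135.0253448486328, -106.60157775878906), (99.421142578125, 38.56869888305664), 87.9647216796875)
1254 [427. 231.] (168.54625199362042, 92.26395534290272, 193.93141945773525) 0.67
1285 [333. 226.] (19.34708171206226, 53.031906614785996, 191.63579766536967) 0.66
sole rect ((-6.661693572998047, -91.87773132324219), (54.04422378540039, 119.24603271484375), 1.712680459022522)
scene [[330.7, 194.8], [352.6, 171.9], [346.0, 155.7], [413.2, 157.0]]
1401 [234. 227.] (167.20485367594574, 126.28265524625267, 169.73376159885797) 0.97
1238 [321. 188.] (18.47657512116317, 80.10420032310178, 157.33037156704364) 0.86
sole rect ((-6.095306396484375, -95.1756591796875), (51.128822326660156, 117.90026092529297), 3.4986519813537598)
1558 [375. 285.] (85.94929396662387, 227.492297817715, 129.58921694480102) 0.79
9215 [340. 181.] (17.88041237113402, 108.78925664677158, 149.08909386869234) 0.24
sole rect ((41.993377685546875, -118.94263458251953), (11.70203685760498, 54.389122009277344), 0.5186090469360352)
```

```bash
python3 - <<'E'
from h import *
C=np.array([(95,160,18),(95,-215,18),(-120,-215,18),(-120,160,18)],float)
b0=np.load("b.npy");cs={n:bot.snapshot(n) for n in("top","scene")}
for n in cs: np.savez(f"{n}.npz",**cs[n])
def edges(c,b):
    im=cv2.GaussianBlur(c["image"],(3,3),0).astype(float); g=im[:,:,2]*1.0 # blue
    out=[]
    for i in range(4):
        A,B=C[i],C[(i+1)%4];nrm=np.array([-(B-A)[1],(B-A)[0],0]);nrm/=np.linalg.norm(nrm)
        if nrm@(A-C.mean(0))<0:nrm=-nrm
        for t in np.linspace(.06,.94,30):
            P=A+t*(B-A);d=np.arange(-14,14.1,.5)
            uv=proj(c,tw(b,P+d[:,None]*nrm)).astype(np.float32)
            v=cv2.remap(g.astype(np.float32),uv[:,0][:,None],uv[:,1][:,None],1)[:,0]
            gr=-np.gradient(np.convolve(v,np.ones(3)/3,'same'))[3:-3];k=gr.argmax()
            if gr[k]>3: out.append((i,d[k+3],P,nrm))
    return out
for sel in(["top"],["scene"],["top","scene"]):
    b=b0.copy()
    for _ in range(6):
        E=[(n,)+e for n in sel for e in edges(cs[n],b)]
        def res(x):
            # x: shift in board frame (mm), rot: predicted normal offsets
            return [ (n@[x[0]-x[2]*P[1],x[1]+x[2]*P[0],0])-d for _,_,d,P,n in E]
        x=least_squares(res,[0,0,0],loss="soft_l1").x
        b=np.r_[tw(b,[x[0],x[1],0])[0][:2],b[2]+x[2]]
    D=np.array([(cs and ["top","scene"].index(e[0]),e[1],e[2]) for e in E])
    print(sel,b.round(4),[(k,i,int(((D[:,0]==k)&(D[:,1]==i)).sum()),round(float(np.median(D[(D[:,0]==k)&(D[:,1]==i),2])),1)) for k in(0,1) for i in range(4) if ((D[:,0]==k)&(D[:,1]==i)).any()])
np.save("b.npy",b)
# overlay
def line(im,c,P,Q,col):
    p,q=proj(c,tw(b,[P,Q]));cv2.line(im,tuple((p*16*S).astype(int)),tuple((q*16*S).astype(int)),col,1,cv2.LINE_AA,4)
S=4
for n,x0,y0 in(("top",225,178),("scene",250,110)):
    c=cs[n];im=cv2.resize(c["image"][:,:,::-1],None,fx=S,fy=S,interpolation=cv2.INTER_CUBIC)
    for i in range(4):line(im,c,C[i],C[(i+1)%4],(0,255,0))
    line(im,c,(30,-175,36),(30,0,36),(0,0,255));line(im,c,(-30,0,36),(30,0,36),(0,0,255))
    line(im,c,(0,16,42),(0,153,42),(255,0,0));line(im,c,(-46,24,42),(-108,149,42),(255,0,0));line(im,c,(32,146,69),(58,146,69),(255,0,0))
    cv2.imwrite(f"pics/ov_{n}.png",im[y0*S:y0*S+(400 if n=="top" else 560),x0*S:x0*S+(700 if n=="top" else 760)])
for th in("jar","cork_block","tin","buckle","spare"):
    bot.snapshot("top");
    for d in bot.tip_of("top",th)[:2]:print(th,d["p"],tb(b,back(cs["top"],np.array(d["xy"])*[640,400],0.01)).round())
E
```

```text
['top'] [0.5713 0.0878 0.0166] [(0, 0, 23, 0.0), (0, 1, 30, 0.0), (0, 2, 30, 0.0), (0, 3, 28, 0.0)]
['scene'] [0.5725 0.0847 0.0152] [(1, 0, 24, -0.5), (1, 1, 30, 0.0), (1, 2, 30, -0.5), (1, 3, 27, 5.0)]
['top', 'scene'] [0.5719 0.0868 0.015 ] [(0, 0, 23, -0.5), (0, 1, 30, -1.0), (0, 2, 30, 0.5), (0, 3, 27, 1.0), (1, 0, 29, 0.0), (1, 1, 30, 2.0), (1, 2, 29, -1.0), (1, 3, 26, 2.8)]
jar 0.91 [[ 28. 275.  10.]]
jar 0.74 [[ -8. -94.  10.]]
cork_block 0.84 [[-182.   24.   10.]]
cork_block 0.64 [[ 30. 276.  10.]]
tin 0.79 [[144.  56.  10.]]
buckle 0.45 [[  65. -125.   10.]]
buckle 0.16 [[ 2. -1. 10.]]
spare 0.6 [[-189. -186.   10.]]
```

View pics/ov_top.png

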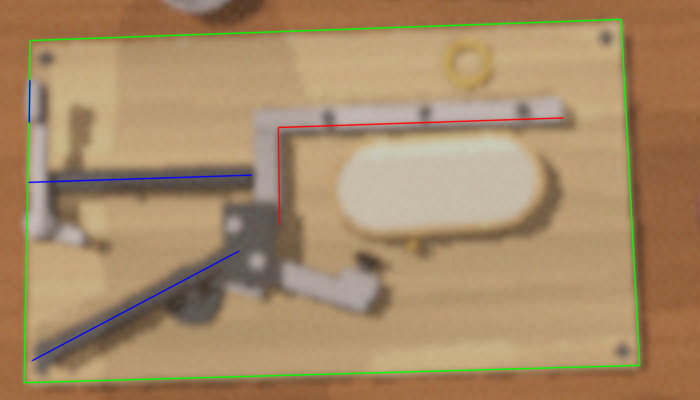

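View pics/ov_scene.png

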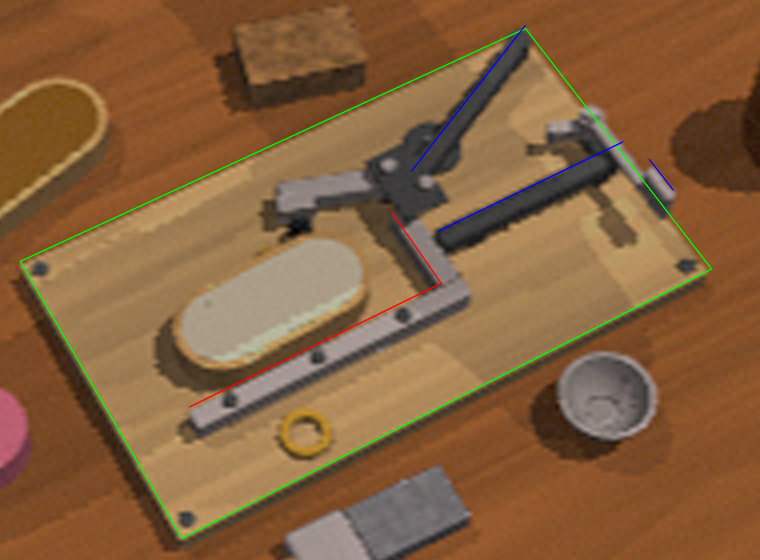

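```bash
cat >> h.py <<'E'
from scipy.spatial.transform import Rotation as R
b=np.load("b.npy")
def go(x,y,ztip,yaw=0):
    "print shift/turn fractions from the present pose to tool-tip at board mm"
    s=bot.sense();Rt=R.from_quat(s["orientation"]);p=np.array(s["position"])
    t=tw(b,(x,y,ztip+8))[0];Rg=R.from_euler('z',b[2]+yaw)*R.from_quat([1,0,0,0])
    print("turn",((Rt.inv()*Rg).as_rotvec()/.5).round(3),"shift",(Rt.inv().apply(t-p)/.5).round(4),"dist mm",np.linalg.norm(t-p).round(3))
def st():
    s=bot.sense();p=tb(b,s["position"])[0]-[0,0,8]
    print("t",round(s["t"],2),"tip",p.round(1),"F",np.array(s["contact_force"]).round(1),"gap",round(s["finger_gap"],3))
E
python3 -c "
from h import *
st();go(-62,-105,150);go(-62,-105,28)"
```

```text
t 1.7 tip [-316.1 -648.   231.3] F [-0.2 -0.9  0.6] gap 0.085
turn [-0.    -0.     0.847] shift [ 0.9098 -0.781   0.1626] dist mm 0.605
turn [-0.    -0.     0.847] shift [ 0.9098 -0.781   0.4066] dist mm 0.633
```

```bash
R='[0,0,0.847,0.91,-0.78,0.16,-1]'; python3 -m pendant '[[0,0,0.847,0.91,-0.78,0.16,-1],[0,0,0.847,0.91,-0.78,0.16,-1],[0,0,0.847,0.91,-0.78,0.16,-1],[0,0,0.847,0.91,-0.78,0.16,-1],[0,0,0.847,0.91,-0.78,0.16,-1]]' 30; python3 -c "
from h import *
st();go(-62,-105,150);go(-62,-105,28)"
```

```text
t: 2.2
position: [0.3679, -0.3382, 0.2062]
orientation: [1.0, 0.007, 0.0, 0.0]
contact_force: [0.5, 0.3, 0.8]
finger_gap: 0.0123
t 2.2 tip [-210.4 -421.9  198.2] F [0.5 0.3 0.8] gap 0.012
turn [ 0.001 -0.001 -0.001] shift [ 0.2965 -0.634   0.0962] dist mm 0.353
turn [ 0.001 -0.001 -0.001] shift [ 0.2963 -0.6342  0.3402] dist mm 0.389
```

```bash
python3 -m pendant '[[0,0,0,0.296,-0.634,0.1,-1],[0,0,0,0.296,-0.634,0.1,-1],[0,0,0,0.296,-0.634,0.1,-1],[0,0,0,0.296,-0.634,0.1,-1],[0,0,0,0.296,-0.634,0.1,-1]]' >/dev/null;python3 -m pendant '[[0,0,0,0.074,-0.158,0.024,-1],[0,0,0,0.074,-0.158,0.024,-1],[0,0,0,0.074,-0.158,0.024,-1],[0,0,0,0.074,-0.158,0.024,-1]]' >/dev/null;  python3 - <<'E'
from h import *
st();go(-62,-105,28)
c=bot.snapshot("top");cv2.imwrite("pics/a.png",cv2.resize(c["image"][150:300,200:400,::-1],(800,600),interpolation=2))
E
```

```text
t 3.1 tip [ -68.4 -117.9  151.1] F [-0.1  0.3  0.1] gap 0.0
turn [ 0.003 -0.003  0.004] shift [ 0.0125 -0.0261  0.2462] dist mm 0.124
```

```bash
python3 -m pendant '[[0,0,0,0.0125,-0.022,0.22,-1],[0,0,0,0.0125,-0.022,0.22,-1],[0,0,0,0.0125,-0.022,0.22,-1],[0,0,0,0.0125,-0.022,0.246,-1],[0,0,0,0.0125,-0.022,0.246,-1]]' >/dev/null; python3 -c "
from h import *
st()"
python3 -m pendant '[[0,0,0,0.008,0,0,-1],[0,0,0,0.016,0,0,-1],[0,0,0,0.016,0,0,-1]]' | grep -E 'force|posi'
python3 -m pendant '[[0,0,0,0.004,0,0,-1],[0,0,0,0.008,0,0,-1],[0,0,0,0.008,0,0,-1]]' | grep -E 'force|posi'
python3 - <<'E'
from h import *
st()
c=bot.snapshot("scene");cv2.imwrite("pics/a.png",cv2.resize(c["image"][110:250,245:435,::-1],(760,560),interpolation=2))
E
```

```text
t 3.65 tip [ -62.3 -108.9   28.1] F [1.6 0.2 0.3] gap -0.0
position: [0.5219, -0.0234, 0.0382]
contact_force: [-0.1, 0.9, -0.5]
position: [0.5266, -0.0234, 0.0388]
contact_force: [0.1, -0.3, -0.9]
t 4.25 tip [ -47.  -109.6   30.8] F [ 0.1 -0.3 -0.9] gap 0.0
```

View pics/a.png

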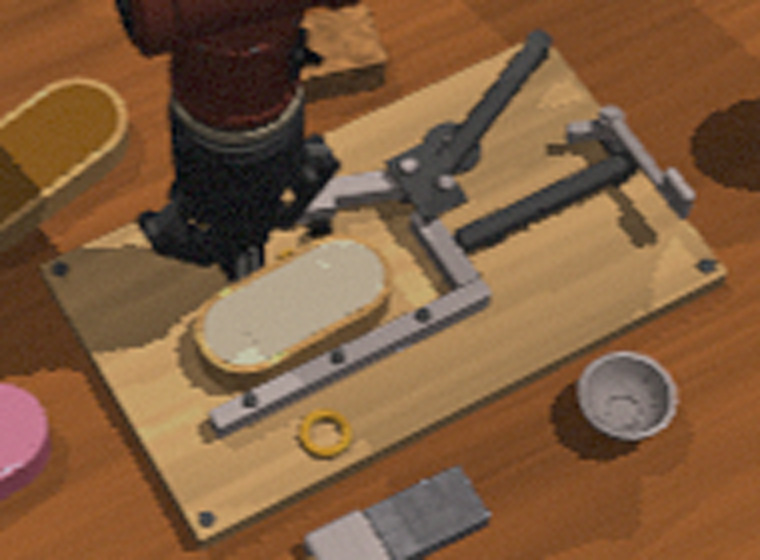

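```bash

python3 -m pendant '[[0,0,0,0.004,0,0.002,-1],[0,0,0,0.008,0,0.002,-1],[0,0,0,0.008,0,0.002,-1]]' | grep -E 'force|posi'
python3 -m pendant '[[0,0,0,0.004,0,0.002,-1],[0,0,0,0.004,0,0.002,-1]]' | grep -E 'force|posi'
python3 -m pendant '[[0,0,0,0.004,0,0.002,-1],[0,0,0,0.004,0,0.002,-1]]' | grep -E 'force|posi'
python3 -c "
from h import *
st()"
```

```text
position: [0.5303, -0.0233, 0.0374]
contact_force: [0.0, 0.2, -0.3]
position: [0.5321, -0.0231, 0.036]
contact_force: [-0.8, -0.3, -0.7]
position: [0.5322, -0.0229, 0.0342]
contact_force: [-4.9, 0.0, 1.7]
t 5.0 tip [ -41.4 -109.1   26.2] F [-4.9  0.   1.7] gap 0.0
```

```bash

python3 -m pendant '[[0,0,0,-0.03,0,-0.004,-1],[0,0,0,-0.03,0.1,-0.004,-1],[0,0,0,-0.03,0.19,-0.004,-1],[0,0,0,0.04,0.19,-0.004,-1],[0,0,0,0.083,0.19,-0.004,-1]]' | grep -E 'force|posi'
python3 - <<'E'
from h import *
st();go(0,-185,28)
c=bot.snapshot("top");hsv=cv2.cvtColor(c["image"],cv2.COLOR_RGB2HSV)
m=((hsv[:,:,1]<75)&(hsv[:,:,2]>140)).astype(np.uint8);m[:200]=0;m[250:]=0;m[:,:300]=0;m[:,370:]=0
cn=max(cv2.findContours(m,0,1)[0],key=cv2.contourArea)[:,0]
print(cv2.minAreaRect(tb(b,[back(c,p,.044) for p in cn])[:,:2].astype(np.float32)))
E
```

```text
position: [0.5781, -0.12, 0.0374]
contact_force: [0.2, -0.2, 0.1]
t 5.5 tip [   3.1 -207.    29.4] F [ 0.2 -0.2  0.1] gap -0.0
turn [ 0.007 -0.013 -0.01 ] shift [-0.0064 -0.0439  0.0026] dist mm 0.022
((6.517120361328125, -80.47550964355469), (74.04299926757812, 132.0439910888672), 0.09122123569250107)
```

```bash

python3 -m pendant '[[0,0,0,-0.006,-0.03,0.003,-1],[0,0,0,-0.006,-0.05,0.003,-1],[0,0,0,-0.006,-0.06,0.003,-1],[0,0,0,-0.006,-0.07,0.003,-1],[0,0,0,-0.006,-0.07,0.003,-1]]' | grep -E 'force|posi'
python3 -m pendant '[[0,0,0,0,-0.006,0.001,-1],[0,0,0,0,-0.012,0.001,-1],[0,0,0,0,-0.018,0.001,-1],[0,0,0,0,-0.018,0.001,-1]]' | grep -E 'force|posi'
python3 -m pendant '[[0,0,0,0,-0.006,0.001,-1],[0,0,0,0,-0.012,0.001,-1],[0,0,0,0,-0.012,0.001,-1]]' | grep -E 'force|posi'
python3 - <<'E'
from h import *
st()
c=bot.snapshot("scene");cv2.imwrite("pics/b.png",cv2.resize(c["image"][110:250,245:435,::-1],(760,560),interpolation=2))
E
```

```text
position: [0.5776, -0.0835, 0.0364]
contact_force: [-0.4, -0.6, -1.1]
position: [0.5775, -0.0742, 0.0359]
contact_force: [-0.2, 0.6, -0.2]
position: [0.5773, -0.0678, 0.0352]
contact_force: [-0.1, 0.0, 0.6]
t 6.75 tip [   3.  -154.7   27.2] F [-0.1  0.   0.6] gap -0.0
```

View pics/b.png

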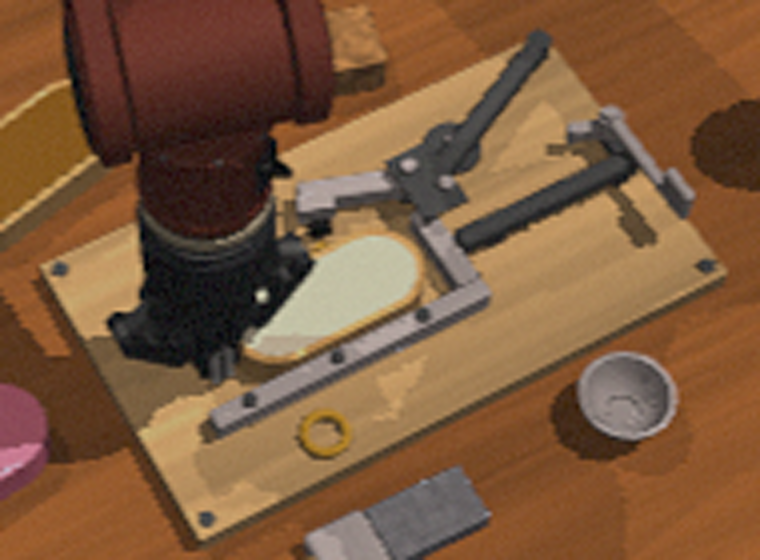

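```bash

python3 -m pendant '[[0,0,0,-0.002,-0.006,0,-1],[0,0,0,-0.002,-0.012,0,-1],[0,0,0,-0.002,-0.012,0,-1]]' | grep -E 'force|posi'
python3 -m pendant '[[0,0,0,-0.002,-0.006,0,-1],[0,0,0,-0.002,-0.006,0,-1]]' | grep -E 'force|posi'
python3 -m pendant '[[0,0,0,0,-0.006,0,-1],[0,0,0,0,-0.006,0,-1]]' | grep -E 'force|posi'
python3 -c "
from h import *
st()"
```

```text
position: [0.576, -0.0614, 0.0351]
contact_force: [0.0, -0.9, -0.0]
position: [0.5747, -0.058, 0.035]
contact_force: [-0.2, 0.5, 0.4]
position: [0.5749, -0.0558, 0.0352]
contact_force: [-0.0, -3.5, 0.1]
t 7.5 tip [   0.9 -142.7   27.2] F [-0.  -3.5  0.1] gap 0.0
```

```bash

python3 -m pendant '[[0,0,0,0,-0.004,0,-1],[0,0,0,0,-0.004,0,-1]]' | grep -E 'force|posi'
python3 -m pendant '[[0,0,0,0,-0.003,0,-1],[0,0,0,0,-0.003,0,-1]]' | grep -E 'force|posi'
python3 -m pendant '[[0,0,0,0,0.02,0,-1],[0,0,0,0,0.05,0,-1],[0,0,0,-0.1,0.05,0,-1],[0,0,0,-0.122,0.05,0,-1],[0,0,0,-0.122,0.05,0,-1]]' | grep -E 'force|posi'
python3 - <<'E'
from h import *
st();go(-56,-100,28)
c=bot.snapshot("scene");cv2.imwrite("pics/c.png",cv2.resize(c["image"][110:250,245:435,::-1],(760,560),interpolation=2))
E
```

```text
position: [0.5755, -0.0556, 0.0356]
contact_force: [0.1, -7.0, -0.1]
position: [0.5759, -0.0556, 0.0359]
contact_force: [-0.2, -6.0, -1.2]
position: [0.5121, -0.0816, 0.0341]
contact_force: [0.4, 0.8, -0.4]
t 8.4 tip [ -62.4 -167.5   26.1] F [ 0.4  0.8 -0.4] gap -0.0
turn [ 0.02  -0.017 -0.   ] shift [ 0.0127 -0.135  -0.005 ] dist mm 0.068
```

View pics/c.png

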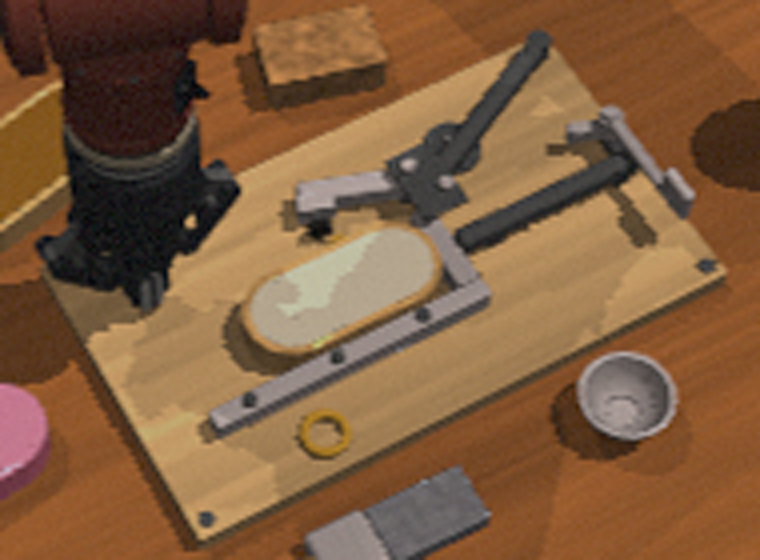

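```bash

python3 -m pendant '[[0,0,0,0.012,-0.07,-0.004,-1],[0,0,0,0.012,-0.14,-0.004,-1],[0,0,0,0.012,-0.144,-0.004,-1],[0,0,0,0.03,-0.146,-0.004,-1],[0,0,0,0.03,-0.146,-0.004,-1]]' | grep -E 'force|posi'
python3 -m pendant '[[0,0,0,0.005,0,0,-1],[0,0,0,0.005,0,0,-1]]' | grep -E 'force|posi'
python3 -m pendant '[[0,0,0,0.005,0,0,-1],[0,0,0,0.005,0,0,-1]]' | grep -E 'force|posi'
python3 -m pendant '[[0,0,0,0.004,0,0,-1],[0,0,0,0.004,0,0,-1]]' | grep -E 'force|posi'
python3 -c "
from h import *
st()"
```

```text
position: [0.5313, -0.0095, 0.0375]
contact_force: [0.3, 0.1, -0.1]
position: [0.532, -0.0101, 0.0368]
contact_force: [-4.3, -0.5, 1.4]
position: [0.532, -0.0106, 0.0358]
contact_force: [-5.2, 0.0, 1.9]
position: [0.532, -0.0112, 0.0349]
contact_force: [-5.3, 1.2, 1.6]
t 9.55 tip [-41.4 -97.4  26.9] F [-5.3  1.2  1.6] gap -0.0
```

```bash

python3 -m pendant '[[0,0,0,-0.03,0,0,-1],[0,0,0,-0.04,0,-0.06,-1],[0,0,0,-0.06,0,-0.14,-1],[0,0,0,-0.09,-0.08,-0.16,-1],[0,0,0,-0.12,-0.16,-0.16,-1]]' | grep -E 'force|posi'
python3 - <<'E'
from h import *
st();go(-142,120,100);go(-142,120,29)
c=bot.snapshot("top")
for n in ["top"]:
    for th in("sole","handle_pivot","paddle_place"):
        print(th,[(tb(b,back(c,np.array(d["xy"])*[640,400],z)).round(1).tolist(),round(d["p"],2)) for z in [{"sole":.018,"handle_pivot":.034,"paddle_place":.056}[th]] for d in bot.tip_of(n,th)[:3]])
E
```

```text
position: [0.4756, 0.0683, 0.1183]
contact_force: [1.3, 0.8, 0.1]
t 10.05 tip [-96.6 -17.1 110.3] F [1.3 0.8 0.1] gap 0.0
turn [ 0.02  -0.016 -0.014] shift [-0.0929 -0.2737  0.0172] dist mm 0.145
turn [ 0.02  -0.016 -0.014] shift [-0.094  -0.2751  0.1592] dist mm 0.166
sole [([[-27.2, -318.1, 18.0]], 0.94), ([[0.6, -65.7, 18.0]], 0.9), ([[247.7, -98.2, 18.0]], 0.66)]
handle_pivot [([[-4.8, -66.2, 34.0]], 0.58)]
paddle_place [([[44.7, 144.1, 56.0]], 0.86), ([[-176.8, 16.0, 56.0]], 0.42)]
```

Sole measured at (0.6, -65.7), which is home. Now to the handle.

```bash

python3 -m pendant '[[0,0,0,-0.094,-0.09,0.01,-1],[0,0,0,-0.094,-0.18,0.017,-1],[0,0,0,-0.094,-0.27,0.017,-1],[0,0,0,-0.094,-0.275,0.017,-1],[0,0,0,-0.094,-0.275,0.06,-1]]' | grep -E 'force|posi'
python3 -c "
from h import *
st();go(-142,120,29)"
```

```text
position: [0.4279, 0.207, 0.0862]
contact_force: [0.4, -0.0, 0.0]
t 10.75 tip [-142.2  122.3   78.2] F [ 0.4 -0.   0. ] gap -0.0
turn [ 0.017 -0.018  0.002] shift [-0.0005  0.0037  0.0983] dist mm 0.049
```

```bash

python3 -m pendant '[[0.01,-0.01,0,0,0.003,0.08,-1],[0.01,-0.01,0,0,0.003,0.096,-1],[0.01,-0.01,0,0,0.003,0.096,-1],[0.01,-0.01,0,0.03,0.003,0.096,-1],[0.01,-0.01,0,0.036,0.003,0.096,-1]]' | grep -E 'force|posi'
python3 -m pendant '[[0,0,0,0.006,0,0,-1],[0,0,0,0.012,0,0,-1],[0,0,0,0.012,0,0,-1]]' | grep -E 'force|posi'
python3 -m pendant '[[0,0,0,0.006,0,0,-1],[0,0,0,0.012,0,0,-1],[0,0,0,0.012,0,0,-1]]' | grep -E 'force|posi'
python3 -c "
from h import *
st()"
```

```text
position: [0.4496, 0.2052, 0.0403]
contact_force: [0.5, 0.1, 0.3]
position: [0.4564, 0.2054, 0.0412]
contact_force: [0.6, -1.3, -0.1]
position: [0.4626, 0.2055, 0.0412]
contact_force: [-0.7, 0.6, -0.1]
t 11.85 tip [-107.5  120.3   33.2] F [-0.7  0.6 -0.1] gap 0.0
```

```bash

for i in 1; do
python3 -m pendant '[[0,0,0,0.006,0,0.006,-1],[0,0,0,0.012,0,0.006,-1],[0,0,0,0.012,0,0.006,-1]]' | grep -E 'force|posi'
python3 -m pendant '[[0,0,0,0.008,0,0.002,-1],[0,0,0,0.016,0,0.002,-1],[0,0,0,0.016,0,0.002,-1]]' | grep -E 'force|posi'
python3 -m pendant '[[0,0,0,0.008,0,0.002,-1],[0,0,0,0.016,0,0.002,-1],[0,0,0,0.016,0,0.002,-1]]' | grep -E 'force|posi'
done
python3 - <<'E'
from h import *
st()
c=bot.snapshot("scene");cv2.imwrite("pics/d.png",cv2.resize(c["image"][100:240,245:435,::-1],(760,560),interpolation=2))
E
```

```text
position: [0.4688, 0.2055, 0.038]
contact_force: [-0.1, -0.3, -1.0]
position: [0.4749, 0.2055, 0.0363]
contact_force: [-5.9, 1.5, 1.5]
position: [0.4807, 0.2056, 0.0343]
contact_force: [-5.5, 1.7, 1.0]
t 12.75 tip [-89.4 120.1  26.3] F [-5.5  1.7  1. ] gap -0.0
```

View pics/d.png

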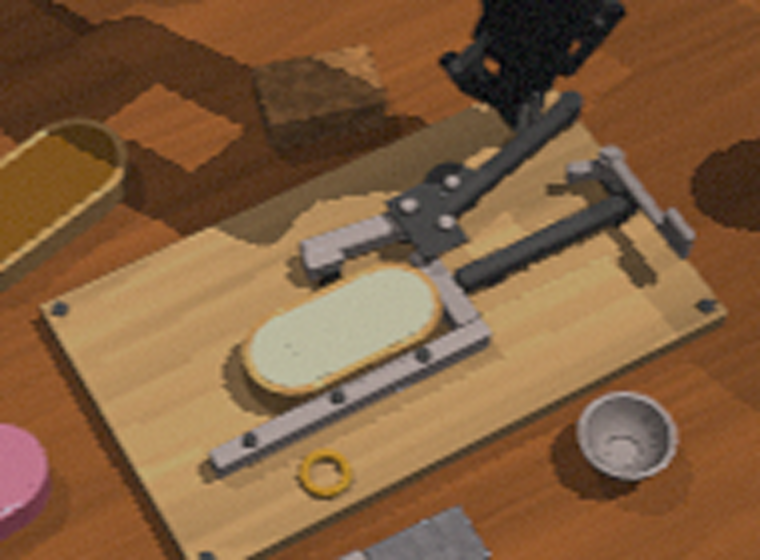

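```bash

python3 -m pendant '[[0,0,0,0.008,0,-0.005,-1],[0,0,0,0.016,0,-0.005,-1],[0,0,0,0.02,0,-0.005,-1]]' | grep -E 'force|posi'
python3 -m pendant '[[0,0,0,0.008,0,-0.003,-1],[0,0,0,0.016,0,-0.003,-1],[0,0,0,0.02,0,-0.003,-1]]' | grep -E 'force|posi'
python3 -m pendant '[[0,0,0,0.008,0,-0.002,-1],[0,0,0,0.012,0,-0.002,-1],[0,0,0,0.012,0,-0.002,-1]]' | grep -E 'force|posi'
python3 -c "
from h import *
st()"
```

```text
position: [0.488, 0.2058, 0.0353]
contact_force: [-6.1, 1.7, 0.2]
position: [0.4955, 0.2064, 0.0355]
contact_force: [-6.4, 2.6, 1.8]
position: [0.502, 0.2065, 0.0362]
contact_force: [-1.2, 0.7, -0.2]
t 13.7 tip [-68.1 120.7  28.2] F [-1.2  0.7 -0.2] gap -0.0
```

```bash

python3 -m pendant '[[0,0,0,0.004,0,0,-1],[0,0,0,0.004,0,0,-1]]' | grep -E 'force|posi'
python3 -m pendant '[[0,0,0,0.004,0,0,-1],[0,0,0,0.004,0,0,-1]]' | grep -E 'force|posi'
python3 -m pendant '[[0,0,0,0.004,0,0,-1],[0,0,0,0.004,0,0,-1]]' | grep -E 'force|posi'
python3 -c "
from h import *
st()"
```

```text
position: [0.5058, 0.2065, 0.0369]
contact_force: [0.2, 0.7, -0.0]
position: [0.5086, 0.2064, 0.0372]
contact_force: [-0.4, 0.6, -0.1]
position: [0.5086, 0.2063, 0.037]
contact_force: [-5.9, -0.0, 4.9]
t 14.3 tip [-61.5 120.4  29. ] F [-5.9 -0.   4.9] gap -0.0
```

```bash

python3 -m pendant '[[0,0,0,-0.03,0,0,-1],[0,0,0,-0.06,0,0,-1],[0,0,0,-0.08,0,-0.08,-1],[0,0,0,-0.08,-0.04,-0.16,-1],[0,0,0,-0.08,-0.04,-0.2,-1]]' | grep -E 'force|posi'
python3 - <<'E'
from h import *
st();go(48,185,110)
c=bot.snapshot("scene");cv2.imwrite("pics/e.png",cv2.resize(c["image"][100:240,245:435,::-1],(760,560),interpolation=2))
for n,z in (("top",.056),("scene",.056)):
    c=bot.snapshot(n)
    print([(tb(b,back(c,np.array(d["xy"])*[640,400],z)).round(1).tolist(),round(d["p"],2)) for d in bot.tip_of(n,"paddle_place")[:2]])
E
```

```text
position: [0.4723, 0.2282, 0.1416]
contact_force: [0.9, -0.6, -0.2]
t 14.8 tip [-97.5 142.9 133.6] F [ 0.9 -0.6 -0.2] gap -0.0
turn [-0.     0.011 -0.002] shift [ 0.2912 -0.0846  0.0456] dist mm 0.153
[([[15.1, 260.7, 56.0]], 0.65), ([[42.2, 139.7, 56.0]], 0.58)]
[([[38.4, 132.8, 56.0]], 0.72), ([[9.4, -6.8, 56.0]], 0.66)]
```

View pics/e.png

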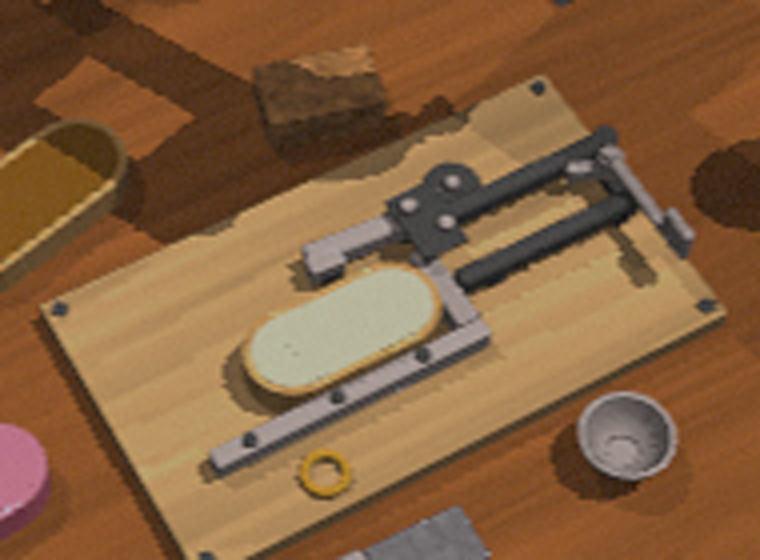

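```bash
python3 -c "
from h import *
print(bot.sense()['q'])"
python3 -m pendant '[[0,0,0.3,0,0,0,-1],[0,0,0.6,0,0,0,-1],[0,0,0.9,0,0,0,-1],[0,0,1,0,0,0,-1]]' >/dev/null
python3 -m pendant '[[0,0,0.3,0,0,0,-1],[0,0,0.6,0,0,0,-1],[0,0,0.9,0,0,0,-1],[0,0,1,0,0,0,-1]]' >/dev/null
python3 -m pendant '[[0,0,0.3,0,0,0,-1],[0,0,0.6,0,0,0,-1],[0,0,0.9,0,0,0,-1],[0,0,1,0,0,0,-1]]' |grep posi
python3 -c "
from h import *
print(bot.sense()['q']);st();go(47,178,125,-np.pi/2);go(47,178,47,-np.pi/2)
c=bot.snapshot('scene');print(tb(b,back(c,(415,158),.056)),proj(c,tw(b,[(45,146,56)])))"
```

```text
[3.13043720e-01 1.19886000e-01 1.93234717e+00 1.02623410e-03
 1.10408473e+00 1.87080192e+00]
position: [0.4671, 0.105, 0.1014]
[-0.07353798  0.07049403  2.08271898  0.27565353  1.02586841  2.58124986]
t 16.25 tip [-104.5   19.7   93.4] F [-1.1 -0.2 -1.1] gap 0.0
turn [-0.078  0.467  0.645] shift [-0.2094 -0.3899  0.0129] dist mm 0.221
turn [-0.078  0.467  0.645] shift [-0.1749 -0.3782  0.1645] dist mm 0.224
[[ 49.61886042 144.89093556  56.        ]] [[414.30758764 156.44679613]]
```

```bash

python3 -m pendant '[[0,0,-0.3,0,0,-0.05,-1],[0,0,-0.6,0,0,-0.08,-1],[0,0,-0.9,0,0,-0.08,-1],[0,0,-1,0,0,-0.08,-1]]' |grep posi
python3 -c "
from h import *
print(bot.sense()['q']);st();go(-90,100,150,0);go(-90,100,150,np.pi/2)"
```

```text
position: [0.4653, 0.0944, 0.1382]
[-0.09557612  0.00745242  2.06562668  0.26028911  1.11171753  2.08421293]
t 16.7 tip [-106.5    9.2  130.2] F [-0.5 -0.1  0.2] gap -0.0
turn [-0.445  0.181 -1.483] shift [-0.1018 -0.159   0.0036] dist mm 0.094
turn [-0.546 -0.231 -4.606] shift [-0.1018 -0.159   0.0036] dist mm 0.094
```

```bash

python3 -m pendant '[[-0.1,0.05,-0.29,-0.05,-0.08,0,-1],[-0.2,0.1,-0.56,-0.1,-0.159,0,-1],[-0.3,0.12,-0.8,-0.1,-0.159,0,-1],[-0.35,0.14,-1,-0.1,-0.159,0,-1],[-0.4,0.16,-1,-0.1,-0.159,0,-1]]' |grep posi
python3 -c "
from h import *
print(bot.sense()['q']);st();go(-60,150,150,0);go(-60,150,150,np.pi/2)"
```

```text
position: [0.4799, 0.185, 0.158]
[0.21630058 0.08252933 1.92810162 0.02845178 1.15648575 1.99848237]
t 17.2 tip [-90.5  99.6 150. ] F [-0.6 -0.6 -0.4] gap -0.0
turn [-0.034  0.065 -0.476] shift [ 0.0356 -0.1124  0.0003] dist mm 0.059
turn [-0.08   0.025 -3.618] shift [ 0.0356 -0.1124  0.0003] dist mm 0.059
```

```bash

python3 -m pendant '[[-0.01,0.02,-0.3,0,0,0,-1],[-0.02,0.04,-0.6,0,0,0,-1],[-0.03,0.06,-0.9,0,0,0,-1],[-0.03,0.06,-1,0,0,0,-1]]' |grep posi
python3 -m pendant '[[0,0,-0.3,0,0,0,-1],[0,0,-0.6,0,0,0,-1],[0,0,-0.9,0,0,0,-1],[0,0,-1,0,0,0,-1]]' |grep posi
python3 -m pendant '[[0,0,-0.3,0,0,0,-1],[0,0,-0.6,0,0,0,-1],[0,0,-0.9,0,0,0,-1],[0,0,-1,0,0,0,-1]]' |grep posi
python3 -c "
from h import *
print(bot.sense()['q']);st();go(47,180,125,np.pi/2);go(47,180,47,np.pi/2)"
```

```text
position: [0.4788, 0.1846, 0.1566]
position: [0.478, 0.1839, 0.1552]
position: [0.4772, 0.1833, 0.1539]
[0.22699201 0.07171582 1.94800382 0.00459418 1.12922763 0.51649987]
t 18.4 tip [-93.3  97.9 145.9] F [ 0.3 -1.  -0.2] gap -0.0
turn [-0.017 -0.003 -0.613] shift [0.2412 0.2183 0.0399] dist mm 0.164
turn [-0.017 -0.003 -0.613] shift [0.2412 0.2196 0.1959] dist mm 0.19
```

```bash

python3 -m pendant '[[0,0,-0.2,0.06,0.055,0.02,-1],[0,0,-0.4,0.12,0.11,0.04,-1],[-0.01,0,-0.613,0.18,0.165,0.04,-1],[-0.017,0,-0.613,0.241,0.218,0.04,-1],[-0.017,0,-0.613,0.241,0.218,0.04,-1]]' |grep posi
python3 -c "
from h import *
st();go(47,178,48,np.pi/2)"
```

```text
position: [0.619, 0.2689, 0.1308]
t 18.9 tip [ 49.8 181.3 122.8] F [-0.8 -0.3  0.9] gap 0.0
turn [ 0.002 -0.003 -0.004] shift [-0.0069 -0.0057  0.1496] dist mm 0.075
```

```bash

python3 -m pendant '[[0,0,0,-0.004,-0.006,0.08,-1],[0,0,0,-0.004,-0.006,0.14,-1],[0,0,0,-0.004,-0.006,0.149,-1],[0,0,0,-0.004,-0.006,0.149,-1]]' |grep -E 'posi|force'
python3 -m pendant '[[0,0,0,-0.012,0,0,-1],[0,0,0,-0.024,0,0,-1],[0,0,0,-0.024,0,0,-1]]' |grep -E 'posi|force'
python3 -m pendant '[[0,0,0,-0.008,0,0,-1],[0,0,0,-0.016,0,0,-1],[0,0,0,-0.016,0,0,-1]]' |grep -E 'posi|force'
python3 -m pendant '[[0,0,0,-0.008,0,0,-1],[0,0,0,-0.016,0,0,-1],[0,0,0,-0.016,0,0,-1]]' |grep -E 'posi|force'
python3 - <<'E'
from h import *
st()
c=bot.snapshot("scene");cv2.imwrite("pics/f.png",cv2.resize(c["image"][100:240,245:435,::-1],(760,560),interpolation=2))
E
```

```text
position: [0.6139, 0.2659, 0.0541]
contact_force: [0.2, 0.4, -0.5]
position: [0.6153, 0.2531, 0.0562]
contact_force: [-0.1, -0.4, 0.6]
position: [0.6162, 0.2449, 0.0571]
contact_force: [0.1, 1.1, 1.2]
position: [0.6161, 0.2363, 0.0569]
contact_force: [0.6, 1.6, 0.3]
t 20.2 tip [ 46.4 148.8  48.9] F [0.6 1.6 0.3] gap -0.0
```

View pics/f.png

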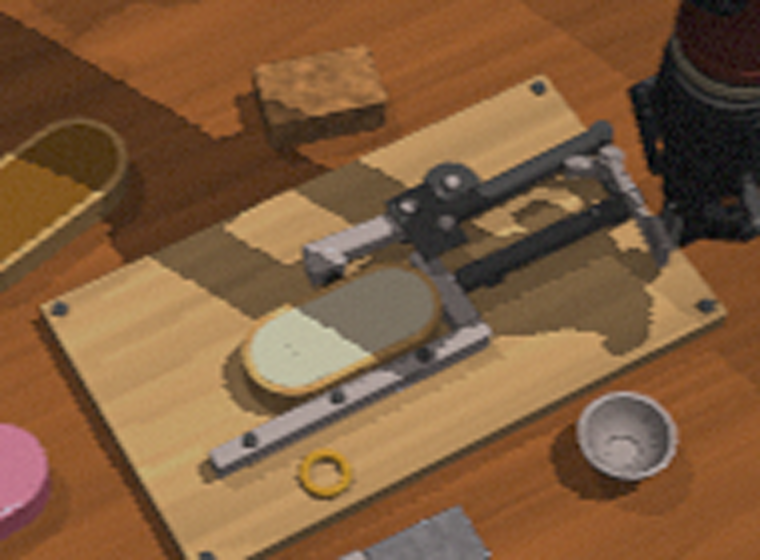

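```bash

python3 -m pendant '[[0,0,0,-0.008,-0.002,0,-1],[0,0,0,-0.016,-0.002,0,-1],[0,0,0,-0.016,-0.002,0,-1]]' |grep -E 'posi|force'
python3 -m pendant '[[0,0,0,-0.008,-0.004,0,-1],[0,0,0,-0.016,-0.004,0,-1],[0,0,0,-0.016,-0.004,0,-1]]' |grep -E 'posi|force'
python3 -m pendant '[[0,0,0,-0.008,-0.004,0,-1],[0,0,0,-0.014,-0.004,0,-1],[0,0,0,-0.014,-0.004,0,-1]]' |grep -E 'posi|force'
python3 - <<'E'
from h import *
st()
c=bot.snapshot("scene");cv2.imwrite("pics/g.png",cv2.resize(c["image"][100:240,245:435,::-1],(760,560),interpolation=2))
E
```

```text
position: [0.615, 0.2279, 0.0568]
contact_force: [0.3, 0.3, 0.4]
position: [0.6129, 0.2192, 0.0567]
contact_force: [0.2, 1.1, 0.2]
position: [0.6106, 0.2118, 0.0565]
contact_force: [-0.2, 1.2, -0.5]
t 21.15 tip [ 40.6 124.4  48.5] F [-0.2  1.2 -0.5] gap 0.0
```

View pics/g.png

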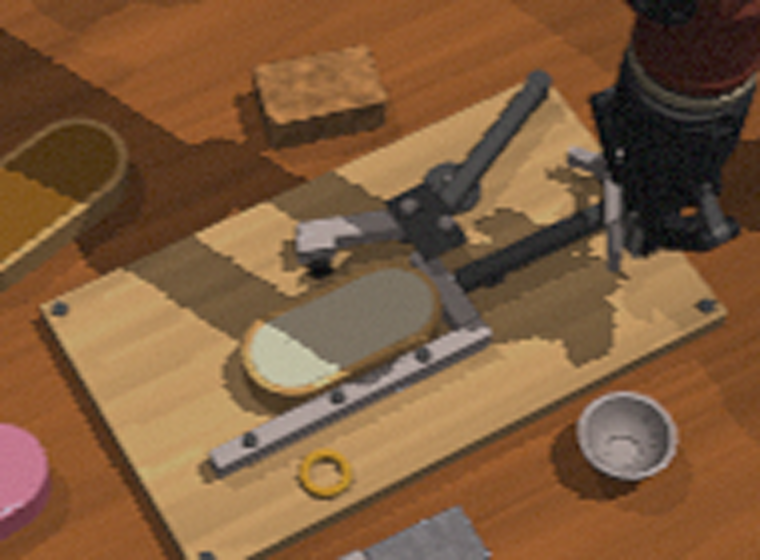

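```bash

python3 -m pendant '[[0,0,0,0.03,0.006,0,-1],[0,0,0,0.06,0.01,0,-1],[0,0,0,0.09,0.01,0,-1],[0,0,0,0.11,0.01,0,-1],[0,0,0,0.11,0.01,0,-1]]' |grep -E 'posi|force'
python3 -m pendant '[[0,0,0,0,0,-0.08,-1],[0,0,0,0,0,-0.16,-1],[0,0,0,0,0,-0.24,-1],[0,0,0,0,0,-0.3,-1],[0,0,0,0,0,-0.3,-1]]' |grep -E 'posi|force'
python3 - <<'E'
from h import *
st()
c=bot.snapshot("scene");cv2.imwrite("pics/i.png",cv2.resize(c["image"][100:240,245:435,::-1],(760,560),interpolation=2))
for n in("top","scene"):
    c=bot.snapshot(n);print(n,[(tb(b,back(c,np.array(d["xy"])*[640,400],.018)).round(1).tolist(),round(d["p"],2)) for d in bot.tip_of(n,"sole")[:3]])
E
```

```text
position: [0.615, 0.2693, 0.0565]
contact_force: [0.1, -0.5, -0.4]
position: [0.6189, 0.2703, 0.2139]
contact_force: [1.0, -0.2, 1.0]
t 22.2 tip [ 49.7 182.7 205.9] F [ 1.  -0.2  1. ] gap 0.0
top [([[-20.0, -315.7, 18.0]], 0.91), ([[251.5, -108.6, 18.0]], 0.7), ([[-0.1, -58.5, 18.0]], 0.59)]
scene [([[276.3, -111.8, 18.0]], 0.91), ([[-5.9, -318.4, 18.0]], 0.86), ([[4.8, -71.8, 18.0]], 0.76)]
```

View pics/i.png

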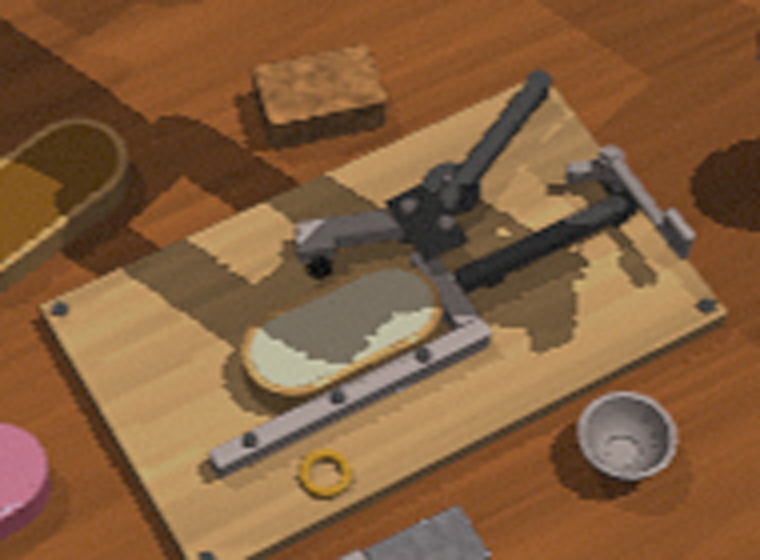

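```bash
python3 -c "
from cell import bot
bot.hand_in()"
```

```text
the job is handed in; nothing more can be done
```

The job is done and handed in at about 22 s of the 64 s allowed.

- **Sole:** I pushed it against the fixed jaw, slid it along to the throat stop, and pressed it against the jaw again. It met firm resistance at both faces, and the highest force I read was about 7 N.
- **Squeeze:** I swung the moving handle over centre to its hard stop; the highest force I read was about 8 N. With the arm backed well off, the picture showed the pliers still locked.
- **Release:** I pushed the release paddle with about 1–2 N until the pliers sprang open. The lever went back to rest when I drew away, and the arm finished clear above the board.

**Last checks:**
- The last picture shows the pliers open. The sole lies where it lay while clamped, and the bystanders in view look unmoved.
- The networks' last positions for the sole disagree: (0, -58) from the top camera and (5, -72) from the scene camera, against home at (0, -65). Before the squeeze the top camera gave (0.6, -65.7). I put the spread down to shadow on the sole, and went by the picture and the earlier contacts.
- I did not measure the rivet's depth. I take it as pressed home because the handle reached its hard stop.
- On the way to the lever I first turned the wrist the wrong way and ran it to the last joint's limit (2.581 read, against a range of 2.58). The tool tilted and sank to about 93 mm above the board frame's zero. I saw no contact force and turned it back the other way.

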